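Tighten the hotplate lock with the adjusting pick

TASK

The takoyaki plate's lock is still loose. Take the adjusting pick from its wooden stand, reach through the narrow slot in the lock housing and advance the star wheel tooth by tooth, anticlockwise seen from above, until the brass latch finger under the window is firmly home against its stop lug; go gently and do not force it once it is home. Then put the pick back upright in its stand, fully down, and leave the bottle, the cups and the food case alone.

Things in the scene. Friction and masses are not known exactly. Their poses are not given: they have to be found in the camera images.
- housing: Fixed lock housing 104 x 104 mm, top 30 mm above the table (cover 4 mm thick, slot on the -x side, clear window on the +x half), joined on its +y side to the round red hotplate (radius 133 mm, 70 mm high, centre at x=20, y=245 mm). Origin on the star wheel's upright axis at table height, z up. More than 15 N from the pick on housing or wheel damages it.
- slot (a point): Centre of the access slot in the cover's top face, 29 mm from the wheel's axis towards the housing's -x; housing axes. Straight slot 31 mm long along y, 9 mm wide along x: the 6 mm blade can go 12.5 mm either way along y, 1.5 mm along x. Teeth are seen through it; push a tooth towards the housing's -y, at most one tooth a stroke, then lift out, go back and take the next gap.
- star_wheel (a joint): Angle (rad) of the star wheel, growing anticlockwise from above, the way to advance. 10 teeth 36 degrees apart, 6 mm wide, radius 18 to 38 mm, 8 to 18 mm above the table; gaps 12 mm wide under the slot. Tooth centres at this angle + k x 36 degrees from the housing's +x (at 0 one is under mid slot). Friction about 3 N at the slot; stays where left; resistance rises sharply at the stop.
- latch (a point): Top of the brass latch finger, 30 mm from the axis: a bar 8 mm wide on the star wheel, along the wheel's angle, seen under the window. Home is where it bears on the small fixed black stop lug there: pushed a few N past friction, it stays bearing. The lug is not measured: 0.7 to 1.7 rad ahead at the start, it must be felt, always with the blade 6 mm or more short of the slot's -y end.
- pick: Loose adjusting pick, 70 to 130 g, upright: round collar 28 mm across and 5 mm thick, above it a square wooden handle 20 x 20 mm up to 70 mm above the origin, below it a round steel blade 6 mm thick, 40 mm long, tip tapered over 5 mm. Origin at the centre of the collar's underside; z up the handle, x and y square to its faces.
- pick_tip (a point): End of the blade, 40 mm below the pick's origin.
- pick_grip (a point): Grip point in the middle of the square handle, 30 mm above the pick's origin; take it from above.
- stand: Fixed wooden block, 70 x 70 mm, 45 mm high, with an upright hole 14 mm across right through its middle in which the pick's blade hangs, the collar resting on the block's top. Origin at the centre of its underside.
- stand_hole0 (a point): Centre of the mouth of the stand's hole, on the block's top, 45 mm above the table. The pick goes back with its blade in this hole.
- sauce: Bystander: bottle, 60 mm across, 170 mm high; origin at its underside.
- cup_stack: Bystander: stack of paper cups, 76 mm across, 130 mm high; origin at its underside.
- food_case: Bystander: white plastic food case, 75 x 110 mm, 50 mm high; origin at its underside.
Mind the look-alikes: they are no part of the job. Leave any blue or pink look-alike of the stand alone.

How it is judged (in metres and radians):
On the way, in this order (a step that is already met when the one before it is completed fails the run):
1. the pick is lifted clear out of its stand (z of pick_tip in the frame of stand_hole0 above 0.005 m), for 0.1 s.
2. the blade is down through the slot among the teeth (z of pick_tip in the frame of housing below 0.018 m and horizontal distance between pick_tip and slot below 0.018 m), for 0.1 s.
3. the latch finger is pressed home against the stop lug (contact force between star_wheel_c11 and anything else above 2 N), for 0.2 s.
At the end, for the whole second after the job is handed in: The latch finger still bears on the stop lug (with over 0.3 N), and the pick stands upright (within 0.1 rad) in its stand's hole with the collar down on the block (within 3 mm), released and at rest (contact force between star_wheel_c11 and anything else above 0.3 N and horizontal distance between pick and stand_hole0 below 0.007 m and z of pick in the frame of stand_hole0 below 0.003 m and angle between pick's own z axis and vertical below 0.1 rad and linear speed of pick below 0.02 m/s); the robot touches nothing.
It fails at once if the pick presses on the lock housing or its star wheel with more than 15 N (contact force between pick and housing above 15 N).
It fails at once if the sauce bottle is moved by more than 20 mm (distance of sauce from where it was at the start of the episode above 0.02 m).
It fails at once if the cup stack is moved by more than 20 mm (distance of cup_stack from where it was at the start of the episode above 0.02 m).
It fails at once if the food case is moved by more than 20 mm (distance of food_case from where it was at the start of the episode above 0.02 m).
It also fails if it takes over 72 s, if anything falls off the work surface, if the arm or the gripper's body presses on something with over 40 N, if the wrist force passes 120 N, or if a joint passes its speed limit or range.

ROBOT

A 6-joint arm with a two-finger parallel gripper is mounted at the origin on the work surface. World frame = base frame: x ahead of the robot, y to its left, z up, the work surface at z = 0. Lengths are in mm, angles in rad, forces in N, time in s.
With the tool pointing down it reaches from about 325 to 775 mm from the base axis. Payload 5.5 kg.
Tool frame: the origin (TCP) lies between the finger pads; the fingertips stand 19 mm ahead of it and the grasp point (between the pads) is the TCP (r.tcp_to_tips is the distance from the TCP to the fingertips, in mm); z points along the fingers, y is the direction in which the jaws open and shut (so a half turn about z gives the same grasp; the last joint's range is limited). The gripper opens to 88 mm and grips with 3 to 60 N. Pads are 20 mm wide; open, the fingers measure 115 mm over their backs; the gripper's body (75 mm by 178 mm) begins 61 mm behind the grasp point.
Start: joints at [-1.359, 0.091, 1.231, -0, 1.82, -0.057], TCP at [159.344, -578.469, 241.631] pointing down, gripper open.
Joint ranges: [-2.87, 2.87], [-0.86, 2.18], [0.17, 2.46], [-1.51, 4.65], [0.06, 2.69], [-2.65, 2.65]. Speed limits (rad/s): [2.57, 2.57, 3.01, 3.14, 3.14, 3.14].

INTERFACE

Orientations are given as [roll, pitch, yaw] about the fixed x, y, z axes, in that order (R = Rz(yaw) Ry(pitch) Rx(roll)).
In Python, from bench import sensors, eyes, job_done, r gives the robot as it stands.
- The arm moves only by the tool play_rows, never from a script. Its argument "moves" is a list of rows, each a list of 5 numbers: the gripper command: -1 is fully open, 1 is shut, values between are in proportion, then the shift along the tool's x, y, z in m, then the turn about the tool's z in degrees. In form: [[gripper, x, y, z, spin], ...]. A call has 1 to 12 rows; each row is the pose to reach, as a shift and turn from the pose commanded when the call began, along the tool's axes at that moment; what a row does not reach only later rows make up. A row lasts 1/12 s, in which the tool goes at most 41.7 mm and 7.16 degrees, less where a joint would pass 70% of its speed; a pose out of reach is approached as far as the arm can. A call with a gripper value outside its range is refused whole. The fingers move at their own pace and stop on an object; "squeeze" is the grip in N (left out, the last holds). Time passes only in rows, so rows that repeat a pose let the fingers close. It gives the time, the measured TCP pose, the force and the opening at its end, in the units of the state.
- sensors.get_state(): the state, without advancing time (a new reading comes with each control period).
- eyes.camera(name): name is "scene" or "top" or "wrist"; returns (picture, depth): 480x640x3 uint8, blue, green, red; 480x640 float32, mm along the optical axis (not along the pixel's ray), 0 where there is no reading.
- eyes.camera_info(name): a dict with "fx", "fy", "cx", "cy" (pixels), "dist" ([k1, k2, p1, p2, k3] as OpenCV has them; the pictures are not rectified), "R" (3x3) and "t" (3): a world point X has camera coordinates R X + t. Camera axes: x right, y down, z forward; pixel columns grow to the right and rows downward; lengths in mm; the calibration is good to about 2 mm. A picture is of the moment at which its call begins: read the wrist's pose just before it. camera_info takes no time and is no camera call; for the wrist camera it gives the pose at the moment of the call.
- job_done(): hands the job in, once; it reports no verdict.
The state is a dict: "t": time; "q": joint angles; "joint_velocities": joint speeds; "joint_efforts": joint torques, N m; "ee_pos": TCP position; "orientation": TCP orientation; "force": force on the tool from outside, world axes, zero at the start; "wrist_torque": the same for the moment, N m; "opening": finger opening in mm.
Only numpy, scipy, OpenCV 4.12 (cv2) and the standard library are available. Lean on these libraries where they do the work, as an engineer would, in place of code of your own. Each camera call takes 0.05 s, during which the arm holds its last target. There are 200 camera calls.

## Working session

There is one attempt and no reset: what is moved stays moved. The work goes in short steps, Python scripts to look and compute and a tool call to move; the robot and the scene stay as the last step left them, time stands still between calls to the robot, and variables do not carry over. Pictures are saved under pics/ and viewed, about 8 in all and at most 12, crops included, and the job is handed in when it is done.

Besides the shell and the picture viewer there is one more tool, called after "Call:" by a JSON object that holds its "method" and its "body". play_rows: Moves the arm, as the interface text tells. Its arguments: {"type":"object","properties":{"moves":{"type":"array","items":{"type":"array","items":{"type":"number"}}},"squeeze":{"type":"number"}},"required":["moves"]}

```bash
ls; mkdir -p pics; cat > h.py <<'E'
from bench import sensors, eyes, job_done, r
import numpy as np, cv2
def K(i): return np.array([[i['fx'],0,i['cx']],[0,i['fy'],i['cy']],[0,0,1.]])
def ray(i,px,z):
    p=cv2.undistortPoints(np.array([[px]],float),K(i),np.array(i['dist'],float))[0,0]
    R=np.array(i['R']);t=np.array(i['t']).ravel()
    c=-R.T@t; d=R.T@np.array([p[0],p[1],1]); return c+d*(z-c[2])/d[2]
def proj(i,X):
    R=np.array(i['R']);t=np.array(i['t'],float).ravel()
    return cv2.projectPoints(np.array(X,float).reshape(-1,1,3),cv2.Rodrigues(R)[0],t,K(i),np.array(i['dist'],float))[0][:,0]
E
python3 - <<'E'
from h import *
for n in ['top','scene']:
    p,d=eyes.camera(n); cv2.imwrite(f'pics/{n}0.png',p); np.save(f'{n}0.npy',d)
    i=eyes.camera_info(n);print(n,i)
print(sensors.get_state())
E
```

```text
pics
top {'fx': 588.3517126333405, 'fy': 588.3517126333405, 'cx': 322.35899687114306, 'cy': 240.51521210114308, 'dist': array([-0.16472277,  0.        ,  0.        ,  0.        ,  0.        ]), 'R': array([[-0.00235258, -0.99982315,  0.0186582 ],
       [-0.99822986,  0.0012392 , -0.05946098],
       [ 0.05942735, -0.01876506, -0.99805624]]), 't': array([-175.76856131,  570.03327756, 1049.78273538])}
scene {'fx': 624.4699202637787, 'fy': 624.4699202637787, 'cx': 313.5867938346203, 'cy': 240.38828170317814, 'dist': array([-0.06126869,  0.        ,  0.        ,  0.        ,  0.        ]), 'R': array([[-0.35625625,  0.93424561, -0.01632851],
       [ 0.63765877,  0.23031107, -0.73508374],
       [-0.68298813, -0.27229019, -0.67777966]]), 't': array([ 375.35732444, -274.77635736, 1240.32412504])}
{'t': 0.1, 'q': array([-1.35871845e+00,  9.17550746e-02,  1.23170618e+00,  1.07989251e-05,
        1.81980958e+00, -5.67020232e-02]), 'joint_velocities': array([ 6.66401292e-04, -9.22681453e-04, -2.62829921e-03, -2.21549430e-04,
       -6.05926270e-04,  8.78532122e-05]), 'joint_efforts': array([ 3.24380460e-03, -4.47858667e+01, -4.07571065e+01,  7.02171167e-02,
        2.83850619e-02, -1.12872333e-04]), 'ee_pos': array([ 159.28671124, -578.23920519,  240.67046669]), 'orientation': array([-3.13991776e+00, -1.05559068e-04,  2.68782463e-01]), 'force': array([-1.22516752, -0.07916066, -0.58623012]), 'wrist_torque': array([ 0.01958151, -0.03525403, -0.00582239]), 'opening': 87.85442773330597}
```

View pics/top0.png

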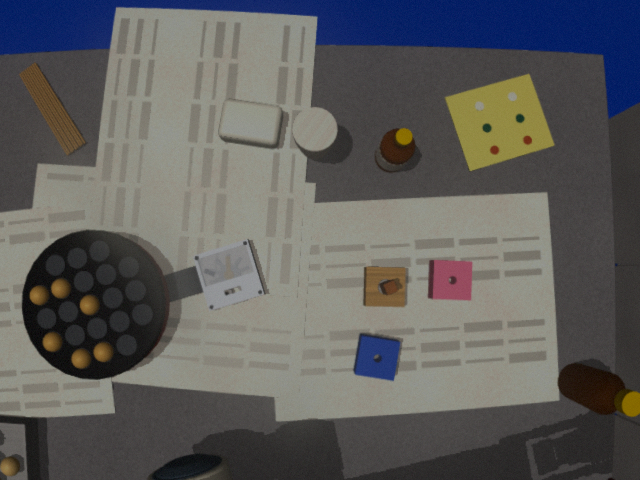

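View pics/scene0.png

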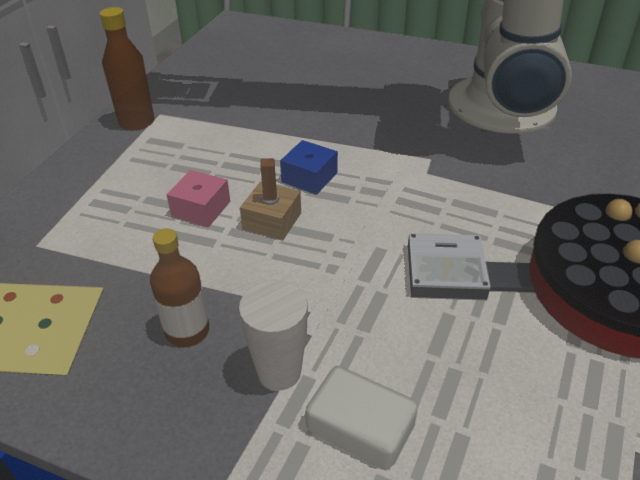

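The top view shows the stand with the pick at (386,287), the housing at (230,275) with its slot at (232,292), and the plate to its left. The scene view confirms the pick is upright in the wooden block, with a second bottle at the lower right of the top view. Next I'll measure.

```bash
python3 - <<'E'
from h import *
i=eyes.camera_info('top'); p=cv2.imread('pics/top0.png')
hsv=cv2.cvtColor(p,cv2.COLOR_BGR2HSV)
print('plate',ray(i,(95,305),70))
# stand: wood colour
m=cv2.inRange(hsv,(8,70,60),(25,255,255)); roi=np.zeros_like(m); roi[255:318,355:418]=255
m=cv2.morphologyEx(m&roi,cv2.MORPH_CLOSE,np.ones((9,9)))
c=max(cv2.findContours(m,0,2)[0],key=cv2.contourArea); r_=cv2.minAreaRect(c); print('stand',r_)
b=cv2.boxPoints(r_); W=np.array([ray(i,q,45) for q in b]); print(W.round(1),W.mean(0)); e=np.diff(W,axis=0); print(np.linalg.norm(e,axis=1),np.degrees(np.arctan2(e[:,1],e[:,0])))
for q in [(210,310),(196,249),(248,240),(264,294)]: print('h',ray(i,q,30))
for q in [(233,291)]: print('slot',ray(i,q,30))
for q in [(391,286)]: print('handletop',ray(i,q,115))
cr=np.hstack([cv2.resize(p[230:320,180:280],None,fx=5,fy=5,interpolation=2)[:, :], cv2.resize(p[250:340,355:415],None,fx=5,fy=5,interpolation=2)])
cv2.imwrite('pics/c1.png',cr)
E
```

```text
plate [453.87046914 223.20604726  70.        ]
stand ((384.5, 286.0), (40.0, 41.0), 90.0)
[[ 522.8 -249.9   45. ]
 [ 522.6 -323.1   45. ]
 [ 451.6 -322.6   45. ]
 [ 452.2 -249.6   45. ]] [ 487.30546687 -286.31028169   45.        ]
[73.163842   70.95624808 72.99771466] [-90.20438983 179.59345769  89.58565445]
h [444.50732673  25.16741336  30.        ]
h [554.00663741  51.15533779  30.        ]
h [570.13135016 -42.92738223  30.        ]
h [473.32155597 -71.93921375  30.        ]
slot [478.64202637 -16.26696971  30.        ]
handletop [ 488.51172681 -288.29373021  115.        ]
```

View pics/c1.png

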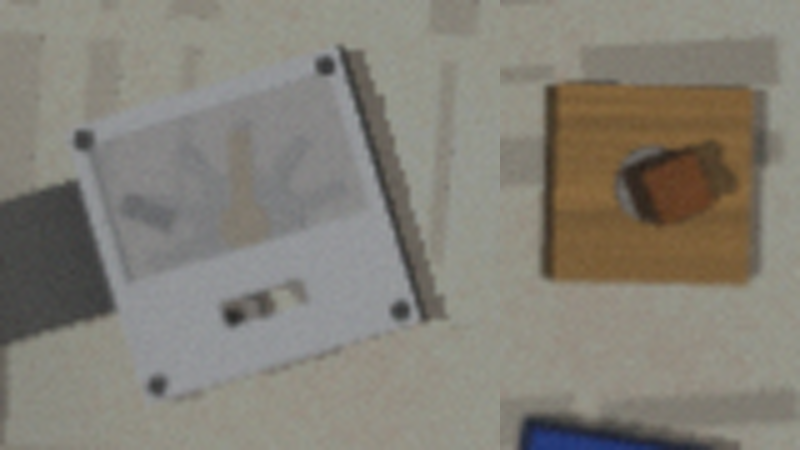

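The housing has a yaw of about +18°, the latch points near world +x, and there is a dark lug at crop (148,212). The handle top is at (680,185) in the crop, rotated by about 15–20°. I'll move above the pick and refine with the wrist camera.

```bash
cat >> h.py <<'E'
from scipy.spatial.transform import Rotation as Ro
def to(X,st=None,yaw=None):
    st=st or sensors.get_state(); R=Ro.from_euler('xyz',st['orientation'])
    d=R.inv().apply(np.array(X,float)-st['ee_pos']); print('t',round(st['t'],2),'pos',st['ee_pos'].round(1),'ori',np.degrees(st['orientation']).round(2),'F',st['force'].round(2),'op',round(st['opening'],1)); print('shift mm',d.round(2)); return d
E
python3 - <<'E'
from h import *
to((487,-287,240)); i=eyes.camera_info('wrist'); R=i['R'];print(i, -R.T@i['t'])
t=eyes.camera_info('top')
print(ray(t,(632,403),160))
Wc=np.array([ray(t,q,30) for q in [(180+c[0]/5,230+c[1]/5) for c in [(76,132),(340,47),(425,318),(152,397)]]]);print(Wc.round(1),Wc.mean(0));e=np.diff(Wc,axis=0);print(np.linalg.norm(e,axis=1),np.degrees(np.arctan2(e[:,1],e[:,0])))
E
```

```text
t 0.1 pos [ 159.3 -578.2  240.7] ori [-1.799e+02 -1.000e-02  1.540e+01] F [-1.23 -0.08 -0.59] op 87.9
shift mm [ 393.29 -193.75    1.04]
{'fx': 386.6314082058877, 'fy': 386.6314082058877, 'cx': 321.86000422833774, 'cy': 241.30975718158885, 'dist': array([-0.03178301,  0.        ,  0.        ,  0.        ,  0.        ]), 'R': array([[ 0.26543387, -0.96412811, -0.00135714],
       [-0.9285057 , -0.25600527,  0.26895811],
       [-0.25965752, -0.07013048, -0.96315092]]), 't': array([-597.95802279,  -33.3462565 ,  390.67853447])} [ 229.19874204 -557.64648478  384.43962048]
[ 287.8455123  -692.54281172  160.        ]
[[540.7  52.5  30. ]
 [571.2 -42.9  30. ]
 [474.  -73.7  30. ]
 [445.6  24.4  30. ]] [507.87564832  -9.9283057   30.        ]
[100.1845141  101.94206294 102.2153027 ] [ -72.25006775 -162.40912364  106.16148879]
```

Call:
{"method": "play_rows", "body": {"moves": [[-1,0.033,-0.016,-0.01,0],[-1,0.066,-0.032,-0.02,0],[-1,0.1,-0.049,-0.02,0],[-1,0.135,-0.067,-0.02,0],[-1,0.17,-0.084,-0.02,0],[-1,0.205,-0.101,-0.02,0],[-1,0.24,-0.118,-0.02,0],[-1,0.275,-0.135,-0.02,0],[-1,0.31,-0.153,-0.02,0],[-1,0.345,-0.17,-0.02,0],[-1,0.37,-0.182,-0.02,0],[-1,0.393,-0.194,-0.02,0]]}}

```text
t: 1.1
ee_pos: [488.0, -285.2, 261.0]
orientation: [-3.141, 0.001, 0.27]
force: [-0.4, -0.4, 0.7]
opening: 88.2
```

Call:
{"method": "play_rows", "body": {"moves": [[-1,0,0,0,0],[-1,0,0,0,0]]}}

```text
t: 1.27
ee_pos: [487.3, -286.1, 260.9]
orientation: [-3.141, 0.001, 0.271]
force: [0.2, -0.9, -0.1]
opening: 87.8
```

```bash
python3 - <<'E'
from h import *
to((487,-287,85)); i=eyes.camera_info('wrist');p,d=eyes.camera('wrist');cv2.imwrite('pics/w1.png',p);np.save('w1.npy',d)
import pickle;pickle.dump(i,open('w1.pkl','wb'))
print(proj(i,[[487,-287,115],[487,-287,45]]))
E
```

```text
t 1.27 pos [ 487.3 -286.1  260.9] ori [-1.7995e+02  7.0000e-02  1.5550e+01] F [ 0.2  -0.87 -0.15] op 87.8
shift mm [ -0.3    1.   175.86]
[[324.95757271 231.72785693]
 [324.42752545 213.52778602]]
```

View pics/w1.png

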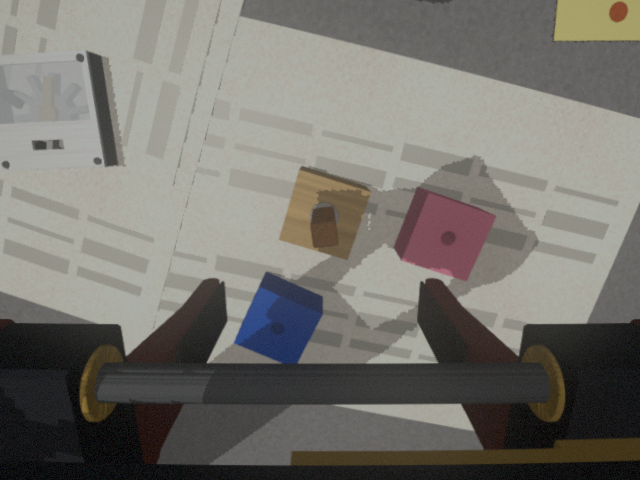

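The wrist view shows the handle top near (326,234), almost square to the jaws. The blue look-alike at (280,318) and the pink one at (445,235) are close to where the fingers come down.

```bash
python3 - <<'E'
from h import *
import pickle
i=pickle.load(open('w1.pkl','rb'));p=cv2.imread('pics/w1.png');d=np.load('w1.npy')
R=i['R'];t=i['t']
def world(m):
    v,u=np.nonzero(m); q=cv2.undistortPoints(np.stack([u,v],1).astype(float).reshape(-1,1,2),K(i),i['dist'])[:,0]
    C=np.c_[q,np.ones(len(q))]*d[v,u][:,None]; return (C-t)@R
roi=np.zeros(d.shape,bool); roi[150:300,230:420]=1
W=world(roi&(d>0)); 
top=W[(W[:,2]>108)&(W[:,2]<125)]
print(len(top),np.median(top[:,2]))
rr=cv2.minAreaRect(top[:,:2].astype(np.float32));print('handle',rr,top[:,:2].mean(0))
st=W[(W[:,2]>40)&(W[:,2]<50)&(abs(W[:,0]-487)<48)&(abs(W[:,1]+287)<45)]
print('stand',cv2.minAreaRect(st[:,:2].astype(np.float32)),np.median(st[:,2]))
for n,q in [('blue',(280,318)),('pink',(447,237))]: print(n,ray(i,q,45))
cv2.imwrite('pics/w1c.png',cv2.resize(p[150:350,220:500],None,fx=2.5,fy=2.5,interpolation=2))
E
```

```text
673 115.59858677280988
handle ((484.76922607421875, -286.52264404296875), (20.065013885498047, 19.890899658203125), 22.991575241088867) [ 485.58725405 -286.26862664]
stand ((484.5201416015625, -286.65460205078125), (70.18251037597656, 70.5321044921875), 88.21791076660156) 45.79094801346525
blue [ 369.88495501 -272.52568986   45.        ]
pink [ 496.59741955 -407.28271084   45.        ]
```

View pics/w1c.png

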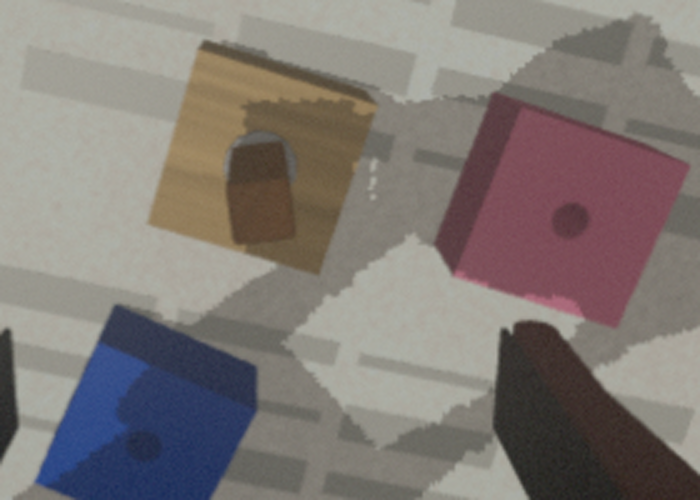

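Call:
{"method": "play_rows", "body": {"moves": [[-1,-0.0025,0,0.03,-4],[-1,-0.0025,0,0.06,-7.4],[-1,-0.0025,0,0.09,-7.4],[-1,-0.0025,0,0.12,-7.4],[-1,-0.0025,0,0.145,-7.4],[-1,-0.0025,0,0.165,-7.4],[-1,-0.0025,0,0.18,-7.4],[-1,-0.0025,0,0.184,-7.4],[-1,-0.0025,0,0.184,-7.4]]}}

```text
t: 2.07
ee_pos: [482.7, -288.3, 76.2]
orientation: [-3.139, 0.002, 0.396]
force: [0.2, -0.4, -0.1]
opening: 87.9
```

Call:
{"method": "play_rows", "body": {"moves": [[0.3,0,0,0,0],[0.6,0,0,0,0],[1,0,0,0,0],[1,0,0,0,0],[1,0,0,0,0],[1,0,0,0,0],[1,0,0,0,0],[1,0,0,0,0]], "squeeze": 25}}

```text
t: 2.73
ee_pos: [484.3, -287.7, 77.7]
orientation: [3.142, -0.0, 0.398]
force: [-0.4, -0.6, -0.0]
opening: 38.0
```

```bash
python3 - <<'E'
from h import *
to((484.8,-286.5,77))
E
```

```text
t 2.73 pos [ 484.3 -287.7   77.7] ori [180.    -0.    22.81] F [-0.44 -0.56 -0.03] op 38.0
shift mm [ 0.88 -0.91  0.69]
```

Call:
{"method": "play_rows", "body": {"moves": [[1,0,0,0,0],[1,0,0,0,0],[1,0,0,0,0],[1,0,0,0,0],[1,0,0,0,0],[1,0,0,0,0]]}}

```text
t: 3.23
ee_pos: [484.3, -287.7, 77.6]
orientation: [-3.142, 0.0, 0.398]
force: [0.3, -0.2, -0.3]
opening: 20.1
```

Call:
{"method": "play_rows", "body": {"moves": [[1,0,0,-0.003,0],[1,0,0,-0.01,0],[1,0,0,-0.03,0],[1,0,0,-0.05,0],[1,0,0,-0.07,0],[1,0,0,-0.07,0],[1,0,0,-0.07,0]]}}

```text
t: 3.82
ee_pos: [484.9, -288.2, 149.2]
orientation: [3.139, -0.002, 0.398]
force: [0.3, -0.4, -0.7]
opening: 19.8
```

```bash
python3 - <<'E'
from h import *
for k in range(3): to((435,0,180));  p,d=eyes.camera('wrist')
E
```

```text
t 3.82 pos [ 484.9 -288.2  149.2] ori [ 1.7984e+02 -1.0000e-01  2.2800e+01] F [ 0.33 -0.38 -0.66] op 19.8
shift mm [  65.7  -284.92  -31.48]
t 3.87 pos [ 484.3 -287.7  147.4] ori [ 1.7999e+02 -1.0000e-02  2.2800e+01] F [ 0.65 -0.14 -1.81] op 19.9
shift mm [  66.04 -284.37  -32.67]
t 3.92 pos [ 483.9 -287.5  146.3] ori [-1.7992e+02  5.0000e-02  2.2800e+01] F [ 1.2  -0.12 -1.63] op 20.1
shift mm [  66.29 -284.    -33.35]
```

Call:
{"method": "play_rows", "body": {"moves": [[1,0.003,-0.018,-0.013,0],[1,0.008,-0.05,-0.013,2],[1,0.013,-0.083,-0.013,4],[1,0.019,-0.117,-0.013,5.5],[1,0.024,-0.15,-0.013,5.5],[1,0.03,-0.183,-0.013,5.5],[1,0.035,-0.215,-0.013,5.5],[1,0.039,-0.242,-0.013,5.5],[1,0.041,-0.256,-0.013,5.5],[1,0.041,-0.256,-0.013,5.5],[1,0.041,-0.256,-0.013,5.5],[1,0.041,-0.256,-0.013,5.5]]}}

```text
t: 4.97
ee_pos: [422.7, -36.3, 159.8]
orientation: [-3.141, 0.001, 0.302]
force: [0.1, -0.0, -1.0]
opening: 20.1
```

```bash
python3 - <<'E'
from h import *
import pickle
st=sensors.get_state();i=eyes.camera_info('wrist');p,d=eyes.camera('wrist');cv2.imwrite('pics/w2.png',p);np.save('w2.npy',d);pickle.dump((i,st),open('w2.pkl','wb'))
to((480,-18,160),st)
print(proj(i,[[480,-18,30],st['ee_pos']-[0,0,72.7],[508,-10,18]]))
R=i['R'];t=i['t']
v,u=np.nonzero(d>0); q=cv2.undistortPoints(np.stack([u,v],1).astype(float).reshape(-1,1,2),K(i),i['dist'])[:,0]
W=(np.c_[q,np.ones(len(q))]*d[v,u][:,None]-t)@R
m=(W[:,2]>27)&(W[:,2]<34)&(abs(W[:,0]-508)<75)&(abs(W[:,1]+10)<75)
print(cv2.minAreaRect(W[m][:,:2].astype(np.float32)),np.median(W[m][:,2]))
E
```

```text
t 4.97 pos [422.7 -36.3 159.8] ori [-1.7999e+02  8.0000e-02  1.7290e+01] F [ 0.08 -0.03 -0.96] op 20.1
shift mm [60.13 -0.5  -0.3 ]
[[323.26737024 152.46821933]
 [324.3916814  261.48491612]
 [324.21039138 109.32716818]]
((506.5411376953125, -6.028282165527344), (104.37994384765625, 104.68879699707031), 17.25408363342285) 30.7706083226616
```

View pics/w2.png

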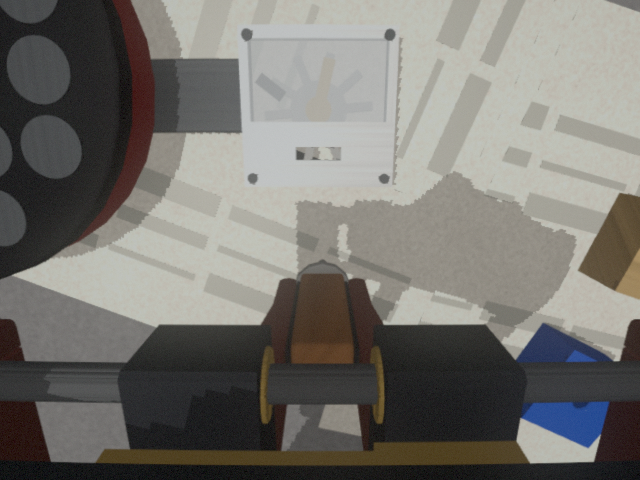

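The wrist view shows the housing square to the tool, with the slot at (318,153) and teeth visible in it. The latch runs from (322,110) to (327,60) and the dark lug is at (272,86). I'll zoom in.

```bash
python3 - <<'E'
from h import *
import pickle
i,st=pickle.load(open('w2.pkl','rb'));p=cv2.imread('pics/w2.png')
g=cv2.cvtColor(p,cv2.COLOR_BGR2GRAY);print(g[154,288:350].tolist())
for q in [(295.5,154),(342,154)]: print(ray(i,q,30))
a=np.radians(17.25);Rz=np.array([[np.cos(a),-np.sin(a)],[np.sin(a),np.cos(a)]])
o=np.array([506.5,-6.0])
for n,q,z in [('slot',(318.5,153.5),30),('latchtip',(327,57),18),('latchmid',(323,95),18),('lugA',(259,78),18),('lugB',(285,96),18)]:
    h=Rz.T@(ray(i,q,z)[:2]-o);print(n,h.round(1),np.degrees(np.arctan2(h[1],h[0])).round(1),np.linalg.norm(h).round(1))
cv2.imwrite('pics/w2c.png',cv2.resize(p[25:185,235:405],None,fx=3.7,fy=3.7,interpolation=2))
E
```

```text
[194, 194, 195, 194, 193, 193, 192, 172, 127, 87, 82, 82, 83, 80, 84, 87, 122, 149, 157, 158, 158, 159, 159, 157, 158, 154, 148, 148, 148, 144, 152, 176, 187, 190, 191, 191, 189, 190, 191, 192, 193, 190, 189, 179, 165, 156, 158, 153, 156, 157, 155, 158, 167, 185, 193, 193, 193, 192, 195, 194, 194, 192]
[4.73308478e+02 4.20993073e-02 3.00000000e+01]
[482.86614641 -30.68605375  30.        ]
slot [-29.6  -0.3] -179.4 29.6
latchtip [34.3 -6.1] -10.1 34.8
latchmid [ 9.8 -3.4] -19.2 10.3
lugA [20.9 40.8] 62.8 45.8
lugB [ 9.1 23.1] 68.4 24.8
```

View pics/w2c.png

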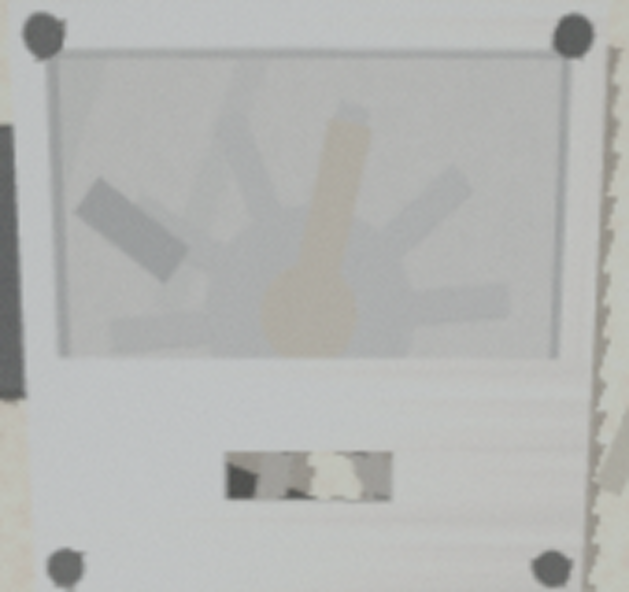

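```bash
python3 - <<'E'
from h import *
import pickle
i,st=pickle.load(open('w2.pkl','rb'));p=cv2.imread('pics/w2.png');d=np.load('w2.npy')
R=i['R'];t=i['t'];T=Ro.from_euler('xyz',st['orientation'])
v,u=np.nonzero((d>0)&(np.indices(d.shape)[1]>285)&(np.indices(d.shape)[1]<362)); q=cv2.undistortPoints(np.stack([u,v],1).astype(float).reshape(-1,1,2),K(i),i['dist'])[:,0]
W=(np.c_[q,np.ones(len(q))]*d[v,u][:,None]-t)@R; L=T.inv().apply(W-st['ee_pos'])
for a,b in [(24,26),(26,28),(28,30),(30,33),(33,37)]:
    m=(L[:,2]>a)&(L[:,2]<b)&(abs(L[:,1])<18)&(abs(L[:,0])<25)
    if m.sum()>5: print(a,b,m.sum(),'x',L[m,0].min().round(1),L[m,0].max().round(1),'y',L[m,1].min().round(1),L[m,1].max().round(1))
m=(L[:,2]>-42)&(L[:,2]<-36)&(abs(L[:,1])<14)&(abs(L[:,0])<25); print('top',m.sum(),L[m].min(0),L[m].max(0))
m=(L[:,2]>-30)&(L[:,2]<15)&(abs(L[:,1])<8)&(L[:,0]>3)&(L[:,0]<16)
for a in range(-30,15,9):
    k=m&(L[:,2]>a)&(L[:,2]<a+9); print('front face',a,k.sum(),np.median(L[k,0]) if k.sum() else 0)
g=cv2.cvtColor(p,cv2.COLOR_BGR2GRAY)
cv2.imwrite('pics/w2d.png',cv2.resize(p[245:380,260:390],None,fx=4,fy=4,interpolation=2))
for x in (11,14): print(proj(i,T.apply([[x+3,-14,30.],[x,0,27.7],[x,0,32.7]])+st['ee_pos']))
E
```

```text
24 26 40 x 6.3 13.7 y -12.7 10.3
26 28 344 x 5.2 14.4 y -13.8 10.4
28 30 83 x 6.3 14.4 y -13.9 10.0
30 33 26 x 6.1 14.3 y -12.0 10.6
top 1543 [-12.16345831 -12.92541897 -41.90173234] [ 11.70405677  10.69969877 -36.00578326]
front face -30 583 10.390094756586578
front face -21 495 10.399883691661584
front face -12 409 10.495509314160635
front face -3 345 10.444516681182305
front face 6 289 10.44251753683546
[[295.48935447 262.41504776]
 [325.04787977 270.02984641]
 [324.96145152 266.5040307 ]]
[[295.37067306 256.38738344]
 [325.06147739 263.98983275]
 [324.97428932 260.60458092]]
```

View pics/w2d.png

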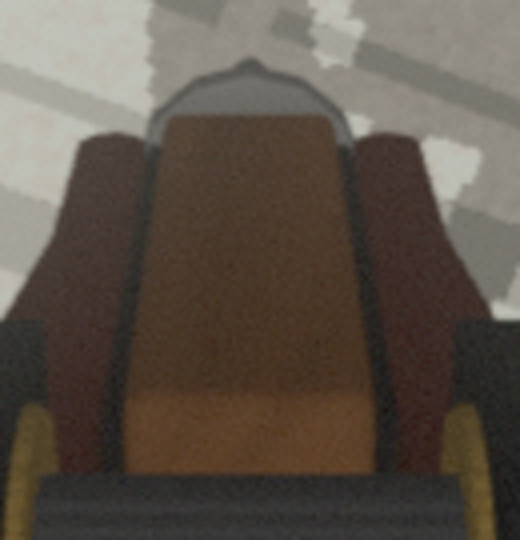

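Relative to the TCP, the pick axis is at tool (+0.4, -1.2) and the slot centre is at (59.7, -3.8). The wheel is at about -11°, so one tooth is at y≈+5.6 under the slot. I'll enter at slot y≈+11.6, hovering first.

Call:
{"method": "play_rows", "body": {"moves": [[1,0.015,-0.004,0.008,0],[1,0.035,-0.009,0.02,0],[1,0.05,-0.012,0.032,0],[1,0.0585,-0.0142,0.042,0],[1,0.0593,-0.0142,0.045,0],[1,0.0593,-0.0142,0.045,0],[1,0.0593,-0.0142,0.045,0],[1,0.0593,-0.0142,0.045,0]]}}

```text
t: 5.68
ee_pos: [475.2, -5.2, 116.4]
orientation: [3.141, -0.001, 0.301]
force: [0.9, -0.4, -0.2]
opening: 19.7
```

```bash
cat >> h.py <<'E'
# pick position in slot frame (housing axes), from TCP reading
P0=np.array([422.7,-36.3]); A=np.radians(17.29)
def slot(st=None):
    st=st or sensors.get_state(); d=st['ee_pos'][:2]-P0
    x=np.cos(A)*d[0]+np.sin(A)*d[1]; y=-np.sin(A)*d[0]+np.cos(A)*d[1]
    f=st['force']; print('t',round(st['t'],2),'slot x',round(x-59.3,2),'y',round(y-2.6,2),'tip z',round(st['ee_pos'][2]-72.7,2),'F housing',np.round([np.cos(A)*f[0]+np.sin(A)*f[1],-np.sin(A)*f[0]+np.cos(A)*f[1],f[2]],2),'yaw',np.degrees(st['orientation'][2]).round(2))
E
python3 - <<'E'
from h import *
slot()
E
```

```text
t 5.68 slot x 0.08 y 11.44 tip z 43.74 F housing [ 0.8  -0.62 -0.18] yaw 17.26
```

Call:
{"method": "play_rows", "body": {"moves": [[1,0,0,0.003,0],[1,0,0,0.006,0],[1,0,0,0.009,0],[1,0,0,0.012,0],[1,0,0,0.0135,0],[1,0,0,0.015,0],[1,0,0,0.0165,0],[1,0,0,0.0165,0]]}}

```text
t: 6.35
ee_pos: [475.1, -4.6, 98.7]
orientation: [-3.141, 0.001, 0.302]
force: [-0.9, 0.1, -0.4]
opening: 20.1
```

```bash
python3 - <<'E'
from h import *
slot()
E
```

```text
t 6.35 slot x 0.19 y 12.07 tip z 26.03 F housing [-0.84  0.34 -0.38] yaw 17.3
```

Call:
{"method": "play_rows", "body": {"moves": [[1,0,0,0.0015,0],[1,0,0,0.003,0],[1,0,0,0.0045,0],[1,0,0,0.006,0],[1,0,0,0.0075,0],[1,0,0,0.009,0],[1,0,0,0.0105,0],[1,0,0,0.0105,0]]}}

```text
t: 7.02
ee_pos: [475.1, -4.6, 88.2]
orientation: [-3.141, 0.001, 0.302]
force: [0.2, 0.5, -1.0]
opening: 19.7
```

```bash
python3 - <<'E'
from h import *
slot()
E
```

```text
t 7.02 slot x 0.13 y 12.07 tip z 15.49 F housing [ 0.32  0.41 -0.98] yaw 17.3
```

Call:
{"method": "play_rows", "body": {"moves": [[1,0,0,0.0015,0],[1,0,0,0.003,0],[1,0,0,0.0045,0],[1,0,0,0.006,0],[1,0,0,0.0065,0],[1,0,0,0.0065,0]]}}

```text
t: 7.52
ee_pos: [475.2, -4.3, 82.0]
orientation: [-3.141, -0.0, 0.302]
force: [-0.3, 2.6, -0.3]
opening: 20.1
```

Call:
{"method": "play_rows", "body": {"moves": [[1,0,0.0005,0,0],[1,0,0.001,0,0],[1,0,0.002,0,0],[1,0,0.003,0,0],[1,0,0.004,0,0],[1,0,0.005,0,0]]}}

```text
t: 8.02
ee_pos: [476.4, -9.5, 81.9]
orientation: [-3.141, 0.001, 0.302]
force: [-2.5, 2.4, -0.6]
opening: 20.1
```

```bash
python3 - <<'E'
from h import *
slot()
E
```

```text
t 8.02 slot x -0.05 y 7.0 tip z 9.18 F housing [-1.7   3.04 -0.62] yaw 17.3
```

Call:
{"method": "play_rows", "body": {"moves": [[1,0,0.0015,0,0],[1,0,0.003,0,0],[1,0,0.0045,0,0],[1,0,0.006,0,0],[1,0,0.0075,0,0],[1,0,0.009,0,0],[1,0,0.0105,0,0],[1,0,0.012,0,0],[1,0,0.013,0,0],[1,0,0.013,0,0]]}}

```text
t: 8.85
ee_pos: [481.0, -22.1, 82.3]
orientation: [3.141, -0.001, 0.302]
force: [-0.3, 3.4, -1.5]
opening: 19.8
```

```bash
python3 - <<'E'
from h import *
slot()
E
```

```text
t 8.85 slot x 0.61 y -6.37 tip z 9.63 F housing [ 0.72  3.34 -1.52] yaw 17.29
```

Call:
{"method": "play_rows", "body": {"moves": [[1,0,0.001,0,0],[1,0,0.001,0,0],[1,0,-0.001,0,0],[1,0,-0.001,-0.004,0],[1,0,-0.001,-0.01,0],[1,0,-0.001,-0.018,0],[1,0,-0.001,-0.026,0],[1,0,-0.001,-0.03,0],[1,0,-0.001,-0.03,0]]}}

```text
t: 9.6
ee_pos: [481.3, -21.1, 114.2]
orientation: [3.14, -0.003, 0.302]
force: [-0.6, -1.3, -1.4]
opening: 20.2
```

```bash
python3 - <<'E'
from h import *
slot()
E
```

```text
t 9.6 slot x 1.13 y -5.46 tip z 41.49 F housing [-0.91 -1.03 -1.39] yaw 17.3
```

Call:
{"method": "play_rows", "body": {"moves": [[1,0,-0.004,0,0],[1,0,-0.009,0,0],[1,0,-0.014,0,0],[1,0,-0.0175,0,0],[1,0,-0.0175,0,0],[1,0,-0.0175,0,0],[1,0,-0.0175,0,0],[1,0,-0.0175,0,0]]}}

```text
t: 10.27
ee_pos: [475.1, -4.2, 112.1]
orientation: [3.142, 0.0, 0.302]
force: [-0.5, 0.6, -0.7]
opening: 19.6
```

```bash
python3 - <<'E'
from h import *
slot()
p,d=eyes.camera('wrist'); slot(); cv2.imwrite('pics/w3.png',p)
E
```

```text
t 10.27 slot x 0.29 y 12.43 tip z 39.37 F housing [-0.24  0.75 -0.73] yaw 17.3
t 10.32 slot x 0.29 y 12.38 tip z 39.39 F housing [-0.55 -0.52 -1.09] yaw 17.29
```

Call:
{"method": "play_rows", "body": {"moves": [[1,0,0.0004,0.002,0],[1,0,0.0004,0.005,0],[1,0,0.0004,0.008,0],[1,0,0.0004,0.011,0],[1,0,0.0004,0.0135,0],[1,0,0.0004,0.015,0],[1,0,0.0004,0.0165,0],[1,0,0.0004,0.018,0],[1,0,0.0004,0.0195,0],[1,0,0.0004,0.021,0],[1,0,0.0004,0.0225,0],[1,0,0.0004,0.0225,0]]}}

```text
t: 11.32
ee_pos: [475.1, -4.5, 89.3]
orientation: [-3.141, 0.0, 0.302]
force: [0.0, -1.0, -1.2]
opening: 19.9
```

```bash
python3 - <<'E'
from h import *
slot()
E
```

```text
t 11.32 slot x 0.17 y 12.15 tip z 16.57 F housing [-0.29 -0.95 -1.22] yaw 17.3
```

Call:
{"method": "play_rows", "body": {"moves": [[1,0,0,0.001,0],[1,0,0,0.0025,0],[1,0,0,0.004,0],[1,0,0,0.0055,0],[1,0,0,0.007,0],[1,0,0,0.0075,0],[1,0,0,0.0075,0]]}}

```text
t: 11.9
ee_pos: [475.1, -4.5, 81.9]
orientation: [-3.141, 0.0, 0.302]
force: [-0.0, -0.5, -0.9]
opening: 19.7
```

Call:
{"method": "play_rows", "body": {"moves": [[1,0,0.0005,0,0],[1,0,0.001,0,0],[1,0,0.002,0,0],[1,0,0.003,0,0],[1,0,0.004,0,0],[1,0,0.005,0,0],[1,0,0.005,0,0]]}}

```text
t: 12.48
ee_pos: [476.5, -9.4, 82.0]
orientation: [-3.141, 0.001, 0.302]
force: [-2.7, 2.9, -0.6]
opening: 19.7
```

```bash
python3 - <<'E'
from h import *
slot()
E
```

```text
t 12.48 slot x 0.09 y 7.12 tip z 9.28 F housing [-1.74  3.62 -0.56] yaw 17.3
```

Call:
{"method": "play_rows", "body": {"moves": [[1,0,0.0005,0,0],[1,0,0.001,0,0],[1,0,0.0015,0,0],[1,0,0.002,0,0],[1,0,0.002,0,0]]}}

```text
t: 12.9
ee_pos: [477.2, -11.4, 82.0]
orientation: [3.142, 0.0, 0.302]
force: [-2.8, 1.8, -1.7]
opening: 20.0
```

Call:
{"method": "play_rows", "body": {"moves": [[1,0,0.0005,0,0],[1,0,0.001,0,0],[1,0,0.0015,0,0],[1,0,0.0015,0,0]]}}

```text
t: 13.23
ee_pos: [477.8, -12.8, 82.0]
orientation: [3.142, 0.0, 0.302]
force: [-2.9, 1.9, -1.4]
opening: 20.2
```

```bash
python3 - <<'E'
from h import *
slot()
E
```

```text
t 13.23 slot x 0.25 y 3.48 tip z 9.32 F housing [-2.2   2.72 -1.45] yaw 17.3
```

Call:
{"method": "play_rows", "body": {"moves": [[1,0,0.0005,0,0],[1,0,0.001,0,0],[1,0,0.0015,0,0],[1,0,0.0015,0,0]]}}

```text
t: 13.57
ee_pos: [478.2, -14.2, 82.1]
orientation: [3.141, 0.0, 0.302]
force: [-2.4, 1.8, -2.3]
opening: 20.1
```

Call:
{"method": "play_rows", "body": {"moves": [[1,0,0.0005,0,0],[1,0,0.001,0,0],[1,0,0.001,0,0]]}}

```text
t: 13.82
ee_pos: [478.6, -15.2, 82.1]
orientation: [3.141, 0.0, 0.302]
force: [-2.3, 1.3, -2.2]
opening: 19.9
```

```bash
python3 - <<'E'
from h import *
slot()
E
```

```text
t 13.82 slot x 0.32 y 0.99 tip z 9.4 F housing [-1.83  1.9  -2.17] yaw 17.3
```

Call:
{"method": "play_rows", "body": {"moves": [[1,0,0.0005,0,0],[1,0,0.001,0,0],[1,0,0.001,0,0]]}}

```text
t: 14.07
ee_pos: [478.9, -16.1, 82.1]
orientation: [3.141, -0.0, 0.302]
force: [-2.5, 2.7, -1.6]
opening: 20.1
```

Call:
{"method": "play_rows", "body": {"moves": [[1,0,0.0005,0,0],[1,0,0.001,0,0],[1,0,0.001,0,0]]}}

```text
t: 14.32
ee_pos: [479.2, -17.0, 82.1]
orientation: [3.141, -0.0, 0.302]
force: [-0.8, 2.4, -1.8]
opening: 19.7
```

```bash
python3 - <<'E'
from h import *
slot()
E
```

```text
t 14.32 slot x 0.38 y -1.01 tip z 9.42 F housing [-0.04  2.54 -1.81] yaw 17.3
```

```bash
python3 - <<'E'
from h import *
i=eyes.camera_info('wrist');p,d=eyes.camera('wrist'); slot()
print(proj(i,[[506.5,-6,18]]))
c=p[90:300,200:440]; cv2.imwrite('pics/w4.png',cv2.resize(c,None,fx=3,fy=3,interpolation=2))
E
```

```text
t 14.37 slot x 0.4 y -1.02 tip z 9.43 F housing [-1.5   2.72 -2.04] yaw 17.3
[[320.10937405 215.91337562]]
```

View pics/w4.png

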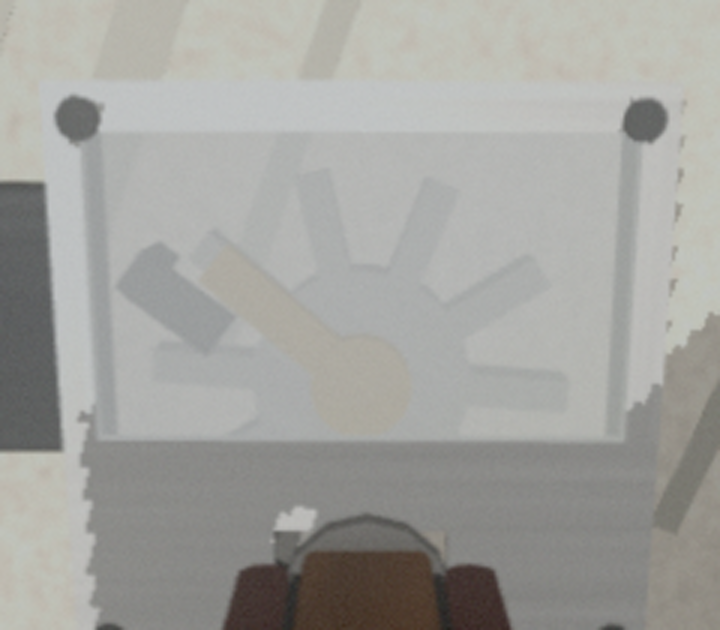

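The wrist view shows the latch (crop 215,260) parallel to the lug (180,295), with a gap of about 1–2 mm. I'll continue in fine steps.

Call:
{"method": "play_rows", "body": {"moves": [[1,0,0.0005,0,0],[1,0,0.0008,0,0],[1,0,0.0008,0,0]]}}

```text
t: 14.62
ee_pos: [479.5, -17.7, 82.2]
orientation: [3.142, -0.0, 0.302]
force: [-1.2, 3.2, -2.4]
opening: 19.8
```

Call:
{"method": "play_rows", "body": {"moves": [[1,0,0.0004,0,0],[1,0,0.0006,0,0],[1,0,0.0006,0,0]]}}

```text
t: 14.87
ee_pos: [479.7, -18.3, 82.2]
orientation: [3.142, -0.0, 0.302]
force: [-1.0, 2.5, -2.1]
opening: 20.0
```

```bash
python3 - <<'E'
from h import *
slot()
E
```

```text
t 14.87 slot x 0.46 y -2.37 tip z 9.51 F housing [-0.2   2.67 -2.11] yaw 17.3
```

Call:
{"method": "play_rows", "body": {"moves": [[1,0,0.0003,0,0],[1,0,0.0006,0,0],[1,0,0.0006,0,0]]}}

```text
t: 15.12
ee_pos: [479.8, -18.6, 82.2]
orientation: [-3.141, -0.0, 0.302]
force: [-1.2, 3.7, -1.8]
opening: 20.0
```

Call:
{"method": "play_rows", "body": {"moves": [[1,0,0.0003,0,0],[1,0,0.0005,0,0],[1,0,0.0005,0,0]]}}

```text
t: 15.37
ee_pos: [479.8, -18.8, 82.2]
orientation: [-3.14, -0.0, 0.302]
force: [-1.2, 5.5, -2.0]
opening: 19.7
```

```bash
python3 - <<'E'
from h import *
slot()
E
```

```text
t 15.37 slot x 0.45 y -2.9 tip z 9.49 F housing [ 0.54  5.63 -2.  ] yaw 17.32
```

The stop is felt: the force is rising. I'll press a little more, in steps.

Call:
{"method": "play_rows", "body": {"moves": [[1,0,0.0002,0,0],[1,0,0.0004,0,0],[1,0,0.0004,0,0]]}}

```text
t: 15.62
ee_pos: [479.9, -18.9, 82.2]
orientation: [-3.14, -0.0, 0.302]
force: [-1.7, 6.3, -1.3]
opening: 19.9
```

```bash
python3 - <<'E'
from h import *
slot()
E
```

```text
t 15.62 slot x 0.46 y -3.0 tip z 9.47 F housing [ 0.27  6.53 -1.35] yaw 17.33
```

Call:
{"method": "play_rows", "body": {"moves": [[1,0,0.0003,0,0],[1,0,0.0006,0,0],[1,0,0.0006,0,0],[1,0,0.0006,0,0]]}}

```text
t: 15.95
ee_pos: [480.0, -19.1, 82.2]
orientation: [-3.139, -0.0, 0.303]
force: [-1.7, 6.4, -1.5]
opening: 19.7
```

```bash
python3 - <<'E'
from h import *
slot()
E
```

```text
t 15.95 slot x 0.49 y -3.21 tip z 9.46 F housing [ 0.25  6.65 -1.52] yaw 17.34
```

Call:
{"method": "play_rows", "body": {"moves": [[1,0,0.0003,0,0],[1,0,0.0006,0,0],[1,0,0.0006,0,0],[1,0,0.0006,0,0]]}}

```text
t: 16.28
ee_pos: [480.0, -19.3, 82.2]
orientation: [-3.138, -0.0, 0.303]
force: [-2.3, 8.9, -0.2]
opening: 20.0
```

Call:
{"method": "play_rows", "body": {"moves": [[1,0,0,0,0],[1,0,0,0,0],[1,0,0,0,0]]}}

```text
t: 16.53
ee_pos: [480.1, -19.3, 82.2]
orientation: [-3.138, -0.0, 0.303]
force: [-2.5, 7.4, -0.9]
opening: 19.8
```

```bash
python3 - <<'E'
from h import *
slot()
E
```

```text
t 16.53 slot x 0.53 y -3.38 tip z 9.47 F housing [-0.19  7.81 -0.95] yaw 17.36
```

Call:
{"method": "play_rows", "body": {"moves": [[1,0,0.0003,0,0],[1,0,0.0005,0,0],[1,0,0.0005,0,0],[1,0,0.0005,0,0]]}}

```text
t: 16.87
ee_pos: [480.1, -19.4, 82.1]
orientation: [-3.137, -0.0, 0.303]
force: [-3.8, 10.1, -1.0]
opening: 20.2
```

```bash
python3 - <<'E'
from h import *
slot()
E
```

```text
t 16.87 slot x 0.53 y -3.54 tip z 9.44 F housing [-0.61 10.79 -1.  ] yaw 17.37
```

Call:
{"method": "play_rows", "body": {"moves": [[1,0,-0.001,0,0],[1,0,-0.002,0,0],[1,0,-0.0035,0,0],[1,0,-0.0045,0,0],[1,0,-0.0045,0,0],[1,0,-0.0045,0,0]]}}

```text
t: 17.37
ee_pos: [479.5, -17.6, 82.5]
orientation: [3.14, -0.001, 0.302]
force: [0.2, 0.1, -0.3]
opening: 20.0
```

```bash
python3 - <<'E'
from h import *
slot()
E
```

```text
t 17.37 slot x 0.46 y -1.66 tip z 9.84 F housing [ 0.2   0.09 -0.34] yaw 17.28
```

Call:
{"method": "play_rows", "body": {"moves": [[1,0,0,-0.003,0],[1,0,0,-0.008,0],[1,0,0,-0.014,0],[1,0,0,-0.021,0],[1,0,0,-0.03,0],[1,0,0,-0.05,0],[1,0,0,-0.07,0],[1,0,0,-0.075,0],[1,-0.03,0,-0.075,0],[1,-0.055,0,-0.075,0],[1,-0.055,0,-0.075,0],[1,-0.055,0,-0.075,0]]}}

```text
t: 18.37
ee_pos: [426.4, -33.7, 157.4]
orientation: [3.141, -0.001, 0.301]
force: [-0.0, -0.3, -0.6]
opening: 20.4
```

```bash
python3 - <<'E'
from h import *
import pickle
st=sensors.get_state();i=eyes.camera_info('wrist');p,d=eyes.camera('wrist');pickle.dump((i,st),open('w5.pkl','wb'));np.save('w5.npy',d)
cv2.imwrite('pics/w5.png',np.vstack([cv2.resize(p[10:200,220:420],None,fx=2.5,fy=1.6,interpolation=2),cv2.resize(p[245:360,260:385],(500,290),interpolation=2)]))
to((484.5,-286.7,150),st)
T=Ro.from_euler('xyz',st['orientation'])
v,u=np.nonzero((d>0)&(np.indices(d.shape)[1]>285)&(np.indices(d.shape)[1]<362)); q=cv2.undistortPoints(np.stack([u,v],1).astype(float).reshape(-1,1,2),K(i),i['dist'])[:,0]
W=(np.c_[q,np.ones(len(q))]*d[v,u][:,None]-i['t'])@i['R']; L=T.inv().apply(W-st['ee_pos'])
m=(L[:,2]>-30)&(L[:,2]<15)&(abs(L[:,1])<8)&(L[:,0]>3)&(L[:,0]<16)
for a in range(-30,15,9):
    k=m&(L[:,2]>a)&(L[:,2]<a+9); print('front face',a,np.median(L[k,0]))
m=(L[:,2]>24)&(L[:,2]<30)&(abs(L[:,1])<18)&(L[:,0]>11); print('collar',np.median(L[m],0),L[m].max(0))
E
```

```text
t 18.37 pos [426.4 -33.7 157.4] ori [ 1.7996e+02 -8.0000e-02  1.7250e+01] F [-0.01 -0.3  -0.65] op 20.4
shift mm [-19.58 258.88   7.54]
front face -30 10.414676517879684
front face -21 10.417237698772713
front face -12 10.419896816990867
front face -3 10.445248953791621
front face 6 10.45037011192237
collar [12.62554511 -1.67439266 27.01819084] [14.74863065  6.98434627 29.95429754]
```

View pics/w5.png

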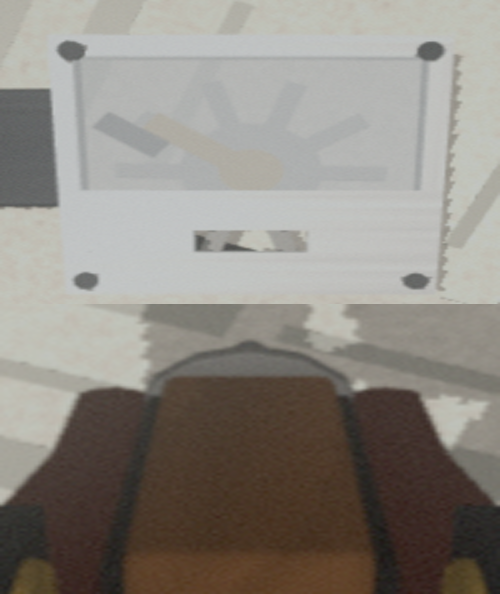

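The latch (crop 155,125) lies against the lug with the tool withdrawn, and the pick is still straight in the grip. I'll return it to the grasp pose.

Call:
{"method": "play_rows", "body": {"moves": [[1,-0.001,0.015,0,0],[1,-0.004,0.046,0,-2],[1,-0.006,0.08,0,-4],[1,-0.009,0.115,0,-5.5],[1,-0.012,0.15,0,-5.5],[1,-0.014,0.185,0,-5.5],[1,-0.017,0.22,0,-5.5],[1,-0.019,0.245,0,-5.5],[1,-0.02,0.2595,0,-5.5],[1,-0.02,0.2595,0,-5.5],[1,-0.02,0.2595,0,-5.5],[1,-0.02,0.2595,0,-5.5]]}}

```text
t: 19.42
ee_pos: [485.1, -286.3, 156.7]
orientation: [-3.141, 0.0, 0.399]
force: [0.7, 0.6, -0.8]
opening: 20.0
```

```bash
python3 - <<'E'
from h import *
to((484.3,-287.7,78.2))
E
```

```text
t 19.42 pos [ 485.1 -286.3  156.7] ori [-179.94    0.     22.84] F [ 0.71  0.6  -0.83] op 20.0
shift mm [-1.26  1.03 78.51]
```

Call:
{"method": "play_rows", "body": {"moves": [[1,-0.001,0.001,0.01,0],[1,-0.001,0.001,0.02,0],[1,-0.001,0.001,0.03,0],[1,-0.001,0.001,0.04,0],[1,-0.001,0.001,0.05,0],[1,-0.001,0.001,0.06,0],[1,-0.001,0.001,0.067,0],[1,-0.001,0.001,0.072,0],[1,-0.001,0.001,0.0755,0],[1,-0.001,0.001,0.0775,0],[1,-0.001,0.001,0.0775,0],[1,-0.001,0.001,0.0775,0]]}}

```text
t: 20.42
ee_pos: [484.4, -288.6, 80.0]
orientation: [3.141, -0.0, 0.398]
force: [0.1, 0.0, -1.9]
opening: 19.9
```

```bash
python3 - <<'E'
from h import *
to((484.3,-287.7,77.7))
E
```

```text
t 20.42 pos [ 484.4 -288.6   80. ] ori [ 1.7997e+02 -2.0000e-02  2.2800e+01] F [ 0.12  0.03 -1.9 ] op 19.9
shift mm [ 0.29 -0.86  2.33]
```

Next, 2 mm further down with a y correction of -0.9 mm, then release.

Call:
{"method": "play_rows", "body": {"moves": [[1,0,-0.0009,0.001,0],[1,0,-0.0009,0.002,0],[1,0,-0.0009,0.0023,0],[1,0,-0.0009,0.0023,0]]}}

```text
t: 20.75
ee_pos: [484.0, -287.7, 77.6]
orientation: [3.141, -0.0, 0.398]
force: [-1.0, -0.5, -0.5]
opening: 20.2
```

Call:
{"method": "play_rows", "body": {"moves": [[0.5,0,0,0,0],[0.4,0,0,0,0],[0.2,0,0,0,0],[0,0,0,0,0],[-0.3,0,0,0,0],[-1,0,0,0,0],[-1,0,0,0,0],[-1,0,0,0,0],[-1,0,0,0,0],[-1,0,0,0,0]]}}

```text
t: 21.58
ee_pos: [483.8, -287.6, 77.3]
orientation: [3.142, -0.0, 0.398]
force: [-0.1, 0.2, -0.2]
opening: 75.8
```

Call:
{"method": "play_rows", "body": {"moves": [[-1,0,0,-0.015,0],[-1,0,0,-0.04,0],[-1,0,0,-0.075,0],[-1,0,0,-0.11,0],[-1,0,0,-0.145,0],[-1,0,0,-0.18,0],[-1,0,0,-0.18,0],[-1,0,0,-0.18,0]]}}

```text
t: 22.25
ee_pos: [484.6, -288.1, 260.6]
orientation: [3.137, -0.003, 0.398]
force: [-0.1, -0.6, -0.3]
opening: 88.1
```

```bash
python3 - <<'E'
from h import *
i=eyes.camera_info('wrist');p,d=eyes.camera('wrist');R=i['R'];t=i['t']
ts,_=eyes.camera('scene')
v,u=np.nonzero(d>0); q=cv2.undistortPoints(np.stack([u,v],1).astype(float).reshape(-1,1,2),K(i),i['dist'])[:,0]
W=(np.c_[q,np.ones(len(q))]*d[v,u][:,None]-t)@R
k=(W[:,2]>108)&(W[:,2]<130)&(abs(W[:,0]-485)<40)&(abs(W[:,1]+287)<40)
print('handle',k.sum(),np.median(W[k],0),cv2.minAreaRect(W[k][:,:2].astype(np.float32)))
k=(W[:,2]>42)&(W[:,2]<49)&(abs(W[:,0]-487)<45)&(abs(W[:,1]+287)<45)
print('stand',cv2.minAreaRect(W[k][:,:2].astype(np.float32)))
cv2.imwrite('pics/f.png',np.hstack([cv2.resize(ts[130:310,220:500],(560,360),interpolation=2),cv2.resize(p[150:300,260:360],(240,360))]))
E
```

```text
handle 675 [ 484.86759946 -285.17612258  115.52125546] ((483.7403564453125, -285.5932922363281), (20.627330780029297, 19.489501953125), 23.095291137695312)
stand ((484.33990478515625, -286.7064208984375), (70.27960968017578, 70.55699157714844), 88.26029205322266)
```

View pics/f.png

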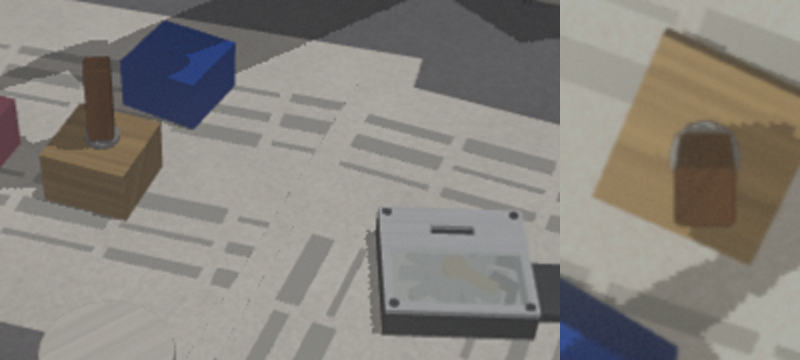

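The pick stands upright and seated in its block. The handle top is at the same height as at the start (115.5 mm) and about 1.3 mm off centre. Handing in.

```bash
python3 -c "
from h import *
print(job_done())"
```

```text
the job is handed in; nothing more can be done
None
```

The latch finger is home against its stop lug, the pick is back in its stand, and I handed the job in at about 22 s. No verdict came back.

- **Turning the wheel:** I took the pick from the wooden stand and advanced the star wheel in two strokes through the slot. Friction was about 3 N. I felt the stop with the blade about 3 mm past mid slot, on the -y side.
- **Pressing home:** I pressed up to about 10.8 N, under the 15 N limit, then backed off. The wrist picture after withdrawing showed the latch lying against the lug.
- **Pick in its stand:** Before hand-in it stood upright with its collar down. The handle top was at 115.5 mm, against 115.6 mm at the start, and about 1.3 mm off the stand's centre. The gripper was open and well clear above it.

I could not measure how hard the latch still bears on the lug once the pick was out; the picture and the felt stop are the only evidence. The arm did not go near the bottle, the cups or the food case, but I did not re-measure their positions.

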